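Start the temperature logger and lay it in the empty incubation tray

TASK

Start the temperature logger: pick it up and push its end button squarely against the sloping rubber-faced stop bolted to the bench, until the button is fully in. Then lay the logger flat, display up and lengthwise, in the empty steel tray without dropping it, and let go. Do not disturb the jars, the bottle or the cup.

Things in the scene. Friction and masses are not known exactly. Their poses are not given: they have to be found in the camera images.
- logger_center (a point): centre (half-way up) of the loose temperature logger's white plastic body, a rounded bar 110 mm long, 34 mm wide and 38 mm high, 150 to 250 g in all, lying on the bench with its dark display on top. x axis: along the bar towards the button end; z axis: out of the display (up at the start). At the +x end a grey round button (22 mm across) stands out 16 mm; at the -x end a thin steel probe (8 mm across) sticks out 24 mm. Both lie on the bar's centre line; overall length 150 mm
- button_tip (a point): centre of the outer face of the logger's end button, 71 mm from the logger's centre along its x axis while the button is out; it moves with the button. x axis: outwards along the logger
- start_button (a joint): how far the logger's end button is pushed in, m: 0 fully out (the start), 0.009 fully in against its stop. It yields at about 5 N and stays where it is pushed; 10 to 15 N holds it firmly against its stop
- stop_face: black rubber face, 70 by 70 mm, of the fixed sloping stop: a grey block 90 mm high on an aluminium foot (100 mm wide, 8 mm thick, from 55 mm before to 115 mm behind the face centre). Origin: face centre, 55 mm above the bench; z axis: square out of the face, roughly towards the robot's right side (-y) and 35 degrees above level; x axis: down the slope; y axis: level
- tray: the empty open steel tray, fixed, 200 by 110 mm outside (x by y), 24 mm high, walls and floor 3 mm thick. Origin: centre of its underside, on the bench; x axis along its length, z up
- tray_loaded: the other steel tray, of the same size and axes, holding the two jars; fixed. The two trays lie side by side, either way round
- jar_a: closed clear jar with white cap, 58 mm across, 65 mm high, standing in the loaded tray; origin at its underside; leave alone
- jar_b: second jar, like the first; leave alone
- bottle: white bottle with blue cap, 60 mm across, 150 mm high, standing on the bench; origin at its underside; leave alone
- cup: open steel cup, 80 mm across, 60 mm high, standing on the bench; origin at its underside; leave alone

How it is judged (in metres and radians):
On the way, in this order (a step that is already met when the one before it is completed fails the run):
1. the logger is lifted clear of the bench with its button still out (height (world z) of logger_center above 0.06 m and value of joint start_button below 0.003 m).
2. the button, still out, comes up squarely in front of the sloping face (z of button_tip in the frame of stop_face between -0.004 and 0.02 m and x of button_tip in the frame of stop_face between -0.035 and 0.035 m and y of button_tip in the frame of stop_face between -0.035 and 0.035 m and angle between the x axis of logger_center and the z axis of stop_face, either way round below 0.25 rad and value of joint start_button below 0.003 m).
3. the button is pushed in (at least 7.5 of 9 mm) against the sloping face, the logger within 0.25 rad (14 degrees) of square to it (value of joint start_button above 0.0075 m and contact force between start_button and stop_face above 1 N and angle between the x axis of logger_center and the z axis of stop_face, either way round below 0.25 rad), for 0.02 s.
At the end, for the whole second after the job is handed in: The button is in by at least 7.5 mm; the logger lies flat and display up (within 0.12 rad) on the floor of the empty tray, lengthwise within 0.35 rad, its centre within 40 mm of the tray's centre along and across, released and at rest (value of joint start_button above 0.0075 m and x of logger_center in the frame of tray between -0.04 and 0.04 m and y of logger_center in the frame of tray between -0.04 and 0.04 m and z of logger_center in the frame of tray between 0.015 and 0.027 m and angle between logger_center's own z axis and vertical below 0.12 rad and angle between the x axis of logger_center and the x axis of tray, either way round below 0.35 rad and linear speed of logger below 0.02 m/s); the robot touches nothing.
It fails at once if the logger is dropped (faster than 0.6 m/s while not held) (linear speed of logger above 0.6 m/s and contact force between the fingers and logger below 0.2 N).
It fails at once if a jar, the bottle or the cup is moved more than 20 mm (distance of any of jar_a, jar_b, bottle, cup from where it was at the start of the episode above 0.02 m).
It fails at once if a jar, the bottle or the cup is tipped (angle between any of jar_a, jar_b, bottle, cup's own z axis and vertical above 0.4 rad).
It also fails if it takes over 51 s, if anything falls off the work surface, if the arm or the gripper's body presses on something with over 40 N, if the wrist force passes 120 N, or if a joint passes its speed limit or range.

ROBOT

A 6-joint arm with a two-finger parallel gripper is mounted at the origin on the work surface. World frame = base frame: x ahead of the robot, y to its left, z up, the work surface at z = 0. Lengths are in m, angles in degrees, forces in N, time in s.
With the tool pointing down it reaches from about 0.375 to 0.925 m from the base axis. Payload 5.7 kg.
Tool frame: the origin (TCP) lies midway between the tips of the shut fingers; the grasp point (between the pads) lies 19 mm behind it (manip.pinch_z is the distance from the TCP to the grasp point, in m); z points along the fingers, y is the line along which they close (so a half turn about z gives the same grasp; the last joint's range is limited). The gripper opens to 88 mm and grips with 3 to 60 N. Pads are 20 mm wide; open, the fingers measure 115 mm over their backs; the gripper's body (75 mm by 178 mm) begins 61 mm behind the grasp point.
Start: joints at [-6.595, 20.558, 86.54, -0, 72.909, -6.595], TCP at [0.6, -0, 0.223] pointing down, gripper open.
Joint ranges: [-170.27, 170.27], [-57.76, 135], [12.27, 136.19], [-55.21, 235.2], [11.17, 155.16], [-170.74, 170.74]. Speed limits (degrees/s): [136.94, 136.94, 180, 180, 180, 180].

INTERFACE

Orientations are given as a 3x3 rotation matrix whose columns are the frame's x, y, z axes.
In Python, from plant import manip gives the robot as it stands.
- The arm moves only by the shell command python3 -m jog 'ROWS' [OPENING]. ROWS is JSON, a list that holds one entry, the list of rows, each a list of 6 numbers: the shift along the world's x, y, z in cm, then the turn, a rotation vector about the world's x, y, z in rad. A call has 1 to 12 rows; each row is the pose to reach, as a shift and turn from the pose commanded when the call began; what a row does not reach only later rows make up. A row lasts 1/12 s, in which the tool goes at most 41.7 mm and 7.16 degrees, less where a joint would pass 70% of its speed; a pose out of reach is approached as far as the arm can. A call with a gripper value outside its range is refused whole. OPENING is the finger opening in cm, from 0 to 8.78, set as the call begins (- or left out, the last holds). The fingers move at their own pace and stop on an object; the grip force is fixed at half the most. Time passes only in rows, so rows that repeat a pose let the fingers close. It gives the time, the measured TCP pose, the force, the opening and the grip force at its end, in the units of the state.
- manip.get_state(): the state, without advancing time (a new reading comes with each control period).
- manip.camera(name): name is "scene" or "side" or "wrist"; returns a dict with "img" (480x640x3 uint8, red, green, blue), "fx", "fy", "cx", "cy" (pixels), "xyz" and "attitude" of the camera in the world. Camera axes: x right, y down, z forward; pixel columns grow to the right and rows downward; lengths in m; the calibration is good to about 2 mm. A picture is of the moment at which its call begins. There is no depth.
- manip.hand_in(): hands the job in; it is judged then, once.
The state is a dict: "clock": time; "q": joint angles; "qvel": joint speeds; "tau": joint torques, N m; "tool_pos": TCP position; "tool_rot": TCP orientation; "wrist_force": force on the tool from outside, world axes, zero at the start; "ft_torque": the same for the moment, N m; "grip_width": opening from 0.0 (shut) to 1.0 (fully open); "gripper_force": force on a finger pad.
Only numpy, scipy, OpenCV 4.12 (cv2) and the standard library are available. Lean on these libraries where they do the work, as an engineer would, in place of code of your own. Each camera call takes 0.05 s, during which the arm holds its last target. There are 200 camera calls.

## Working session

There is one attempt and no reset: what is moved stays moved. The work goes in short steps, Python scripts to look and compute and a shell command to move; the robot and the scene stay as the last step left them, time stands still between calls to the robot, and variables do not carry over. Pictures are saved under pics/ and viewed, at most 10 in all, crops included, and the job is handed in when it is done.

```bash
mkdir -p pics; ls; python3 - <<'E'
from plant import manip
import cv2,json,numpy as np
for n in ["scene","side","wrist"]:
    c=manip.camera(n); cv2.imwrite(f"pics/{n}0.png",c["img"][:,:,::-1])
    np.savez(f"{n}0.npz",**{k:np.array(v) for k,v in c.items() if k!="img"})
    print(n,{k:np.round(v,4).tolist() for k,v in c.items() if k!="img"})
E
```

```text
pics
scene {'fx': 582.5441, 'fy': 582.5441, 'cx': 316.4079, 'cy': 238.1469, 'xyz': [0.9021, -0.4759, 1.0414], 'attitude': [[0.8591, 0.4464, -0.2505], [0.5118, -0.756, 0.4081], [-0.0072, -0.4787, -0.8779]]}
side {'fx': 456.0727, 'fy': 456.0727, 'cx': 312.7989, 'cy': 243.6625, 'xyz': [0.3111, -0.6245, 0.5759], 'attitude': [[0.9003, -0.2583, 0.3504], [-0.4353, -0.5281, 0.7291], [-0.0033, -0.8089, -0.5879]]}
wrist {'fx': 389.4616, 'fy': 389.4616, 'cx': 327.5835, 'cy': 240.2244, 'xyz': [0.6007, 0.0737, 0.3839], 'attitude': [[1.0, -0.0007, -0.0023], [-0.0013, -0.9637, -0.2671], [-0.002, 0.2671, -0.9637]]}
```

View pics/scene0.png

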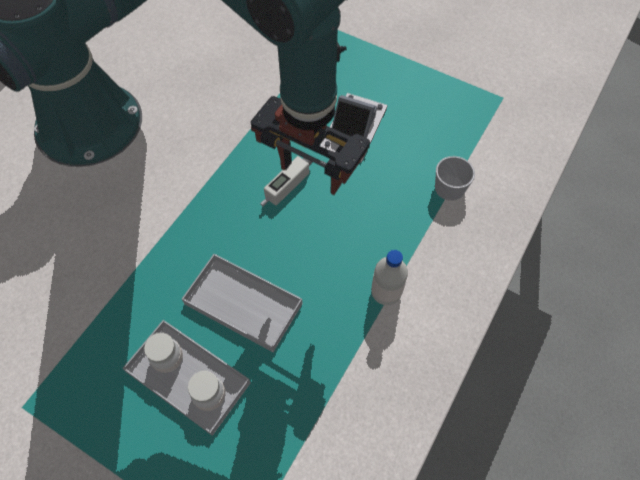

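View pics/side0.png

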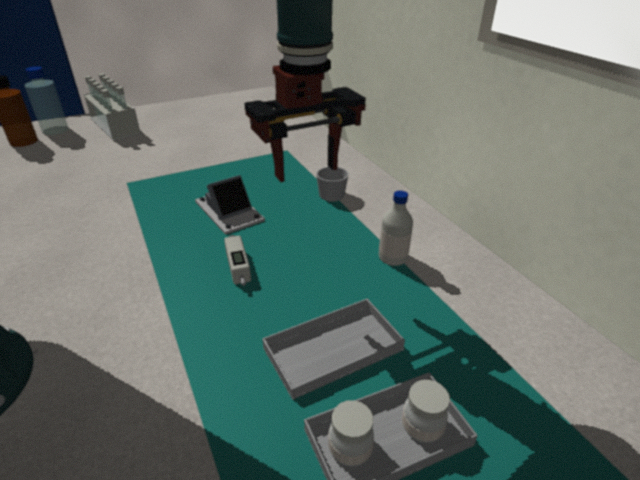

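View pics/wrist0.png

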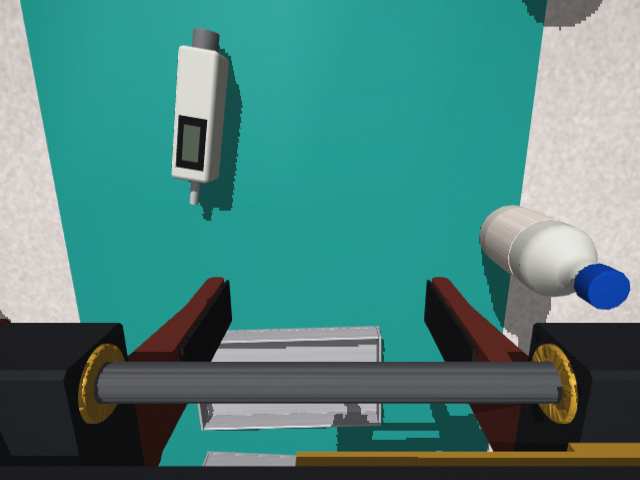

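The pictures show the logger at wrist (200,110) with its button towards +y. The stop is at side (230,205), the empty tray at side (333,347) and scene (242,302), and the jars in the nearer tray. Next I'll enlarge the parts that matter.

```bash
cat > h.py <<'E'
import numpy as np
def cam(n): return dict(np.load(n+".npz"))
def ray(c,u,v):
    d=c["attitude"]@np.array([(u-c["cx"])/c["fx"],(v-c["cy"])/c["fy"],1]); return c["xyz"],d/np.linalg.norm(d)
def onz(c,u,v,z):
    o,d=ray(c,u,v); return o+d*(z-o[2])/d[2]
def proj(c,P):
    p=(np.atleast_2d(P)-c["xyz"])@c["attitude"]; return np.c_[c["fx"]*p[:,0]/p[:,2]+c["cx"],c["fy"]*p[:,1]/p[:,2]+c["cy"]]
E
python3 - <<'E'
import cv2,numpy as np
from h import *
def crop(f,x,y,w,h,s):
    im=cv2.imread(f"pics/{f}.png")[y:y+h,x:x+w]; im=cv2.resize(im,None,fx=s,fy=s,interpolation=cv2.INTER_CUBIC)
    for i in range(0,w,10): cv2.line(im,(i*s,0),(i*s,4 if i%50 else 12),(0,0,255),1)
    for i in range(0,h,10): cv2.line(im,(0,i*s),(4 if i%50 else 12,i*s),(0,0,255),1)
    return im
A=crop("wrist0",150,10,100,200,3)   # 300x600
B=crop("side0",190,165,80,70,6)     # 480x420
C=crop("scene0",320,85,80,30,6)
M=np.zeros((600,800,3),np.uint8); M[:,:300]=A; M[:420,310:790]=B; M[420:600,310:790]=C
cv2.imwrite("pics/m1.png",M)
D=crop("side0",255,290,160,110,5); cv2.imwrite("pics/m2.png",D)
s,w,sc=cam("side0"),cam("wrist0"),cam("scene0")
print(onz(w,196,114,.038),onz(s,230,205,.05),onz(sc,242,302,0),onz(s,390,255,0),onz(sc,453,190,0))
E
```

```text
[0.48866549 0.08874237 0.038     ] [0.52290938 0.24015767 0.05      ] [ 0.55337351 -0.18481935  0.        ] [ 0.78088317 -0.01671206  0.        ] [0.79557903 0.25616651 0.        ]
```

View pics/m1.png

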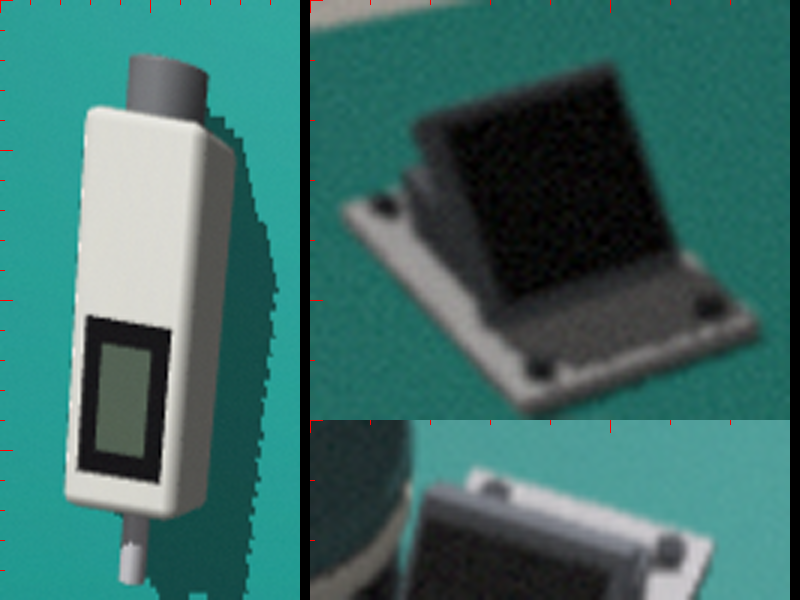

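View pics/m2.png

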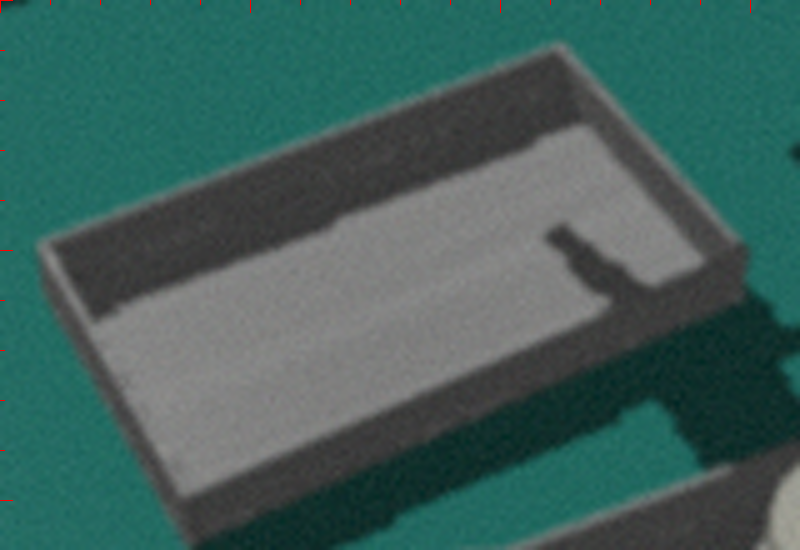

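```bash
python3 - <<'E'
import numpy as np
from scipy.optimize import least_squares as L
from h import *
s,w,sc=cam("side0"),cam("wrist0"),cam("scene0")
def fit(name,pts,x0):
    # pts: list (cam, local, px)
    def T(p,l): c,n=np.cos(p[2]),np.sin(p[2]); return np.array([p[0]+c*l[0]-n*l[1],p[1]+n*l[0]+c*l[1],l[2]])
    def f(p): return np.concatenate([proj(c,T(p,l))[0]-u for c,l,u in pts])
    r=L(f,x0,loss="soft_l1"); print(name,r.x[:2].round(4),"yaw",np.degrees(r.x[2]).round(2)); print(f(r.x).reshape(-1,2).round(1).tolist()); return r.x
W=lambda x,y:(150+x/3,10+y/3); S=lambda x,y:(190+(x-310)/6,165+y/6); C=lambda x,y:(320+(x-310)/6,85+(y-420)/6); D=lambda x,y:(255+x/5,290+y/5)
h=.038
fit("logger",[(w,(.055,.017,h),W(86,108)),(w,(-.055,.017,h),W(65,500)),(w,(.055,-.017,h),W(205,127)),(w,(-.055,-.017,h),W(170,518)),
 (w,(-.079,0,.019),W(130,584)),(w,(.071,0,.030),W(168,58))],[.49,.09,1.57])
# stop local: x = horizontal normal (outward), y level; face centre z .055
c35,s35=np.cos(np.radians(35)),np.sin(np.radians(35))
def F(d,y): return (-d*s35,y,.055+d*c35)  # d up the slope
# local x outward ~ -y world; local y -> +x world
fit("stop",[(s,(.055,-.05,.008),S(522,398)),(s,(.055,.05,.008),S(760,320)),(s,(-.115,-.05,.008),S(343,208)),
 (sc,(-.115,-.05,.008),C(475,468)),(sc,(-.115,.05,.008),C(712,541)),
 (s,F(.035,.035),S(608,75)),(s,F(.035,-.035),S(445,127)),(s,F(-.035,.035),S(672,250)),(s,F(-.035,-.035),S(510,298))],[.52,.24,-1.57])
fit("tray",[(s,(-.1,.055,.024),D(42,243)),(s,(.1,.055,.024),D(562,45)),(s,(.1,-.055,.024),D(743,245)),
 (s,(-.097,-.052,.003),D(180,490)),(sc,(-.1,.055,.024),(217,257)),(sc,(.1,.055,.024),(301,300)),(sc,(.1,-.055,.024),(273,350)),(sc,(-.1,-.055,.024),(183,303))],[.55,-.18,0])
from plant import manip
print({k:np.round(v,3).tolist() for k,v in manip.get_state().items()},manip.pinch_z)
E
```

```text
logger [0.4866 0.0856] yaw 79.69
[[0.1, -2.0], [-2.5, 1.9], [2.4, -0.2], [0.9, 2.7], [-0.1, -0.2], [-1.3, -0.3]]
stop [0.5368 0.2664] yaw -81.72
[[-0.5, 0.4], [-0.3, -0.5], [-0.6, -0.4], [-0.6, -0.2], [0.4, 0.1], [1.1, -0.0], [0.0, -0.3], [0.7, -0.3], [-0.0, 0.9]]
tray [ 0.5589 -0.1872] yaw 1.7
[[-0.2, -1.4], [0.7, -1.4], [2.3, 0.4], [3.1, 7.1], [-2.7, -3.1], [1.8, -0.3], [-0.5, -0.8], [-1.3, -3.6]]
{'clock': 0.15, 'q': [-6.595, 20.588, 86.583, -0.002, 72.909, -6.594], 'qvel': [0.012, -0.151, -0.174, 0.032, -0.09, 0.007], 'tau': [0.001, -51.576, -27.101, 0.067, 0.031, -0.0], 'tool_pos': [0.599, 0.0, 0.222], 'tool_rot': [[0.0, 1.0, -0.001], [1.0, -0.0, 0.0], [0.0, -0.001, -1.0]], 'wrist_force': [0.253, 0.736, 0.635], 'ft_torque': [-0.03, 0.03, -0.023], 'gripper_force': 0.0, 'grip_width': 1.0} 0.0187
```

```bash
python3 -m jog '[[[-2.2,1.7,-1.6,0,0,-0.034],[-4.5,3.4,-3.2,0,0,-0.068],[-6.8,5.1,-4.8,0,0,-0.1],[-9,6.8,-6.4,0,0,-0.14],[-11.3,8.6,-8,0,0,-0.17],[-11.3,8.6,-8,0,0,-0.17],[-11.3,8.6,-8,0,0,-0.17],[-11.3,8.6,-8,0,0,-0.17]]]' 8.78
python3 - <<'E'
from plant import manip
import cv2,numpy as np
c=manip.camera("wrist"); cv2.imwrite("pics/wrist1.png",c["img"][:,:,::-1]); np.savez("wrist1.npz",**{k:np.array(v) for k,v in c.items() if k!="img"})
c=manip.camera("scene"); cv2.imwrite("pics/scene1.png",c["img"][:,:,::-1])
a=cv2.imread("pics/wrist1.png");
for i in range(0,640,50): cv2.line(a,(i,0),(i,6),(0,0,255),1)
for i in range(0,480,50): cv2.line(a,(0,i),(6,i),(0,0,255),1)
cv2.imwrite("pics/w1.png",a)
E
```

```text
clock: 0.82
tool_pos: [0.4881, 0.0859, 0.1431]
tool_rot: [[0.168, 0.986, 0.001], [0.986, -0.168, -0.0], [0.0, 0.001, -1.0]]
wrist_force: [0.6, 0.1, 0.2]
grip_width: 1.0
gripper_force: 0.0
```

View pics/w1.png

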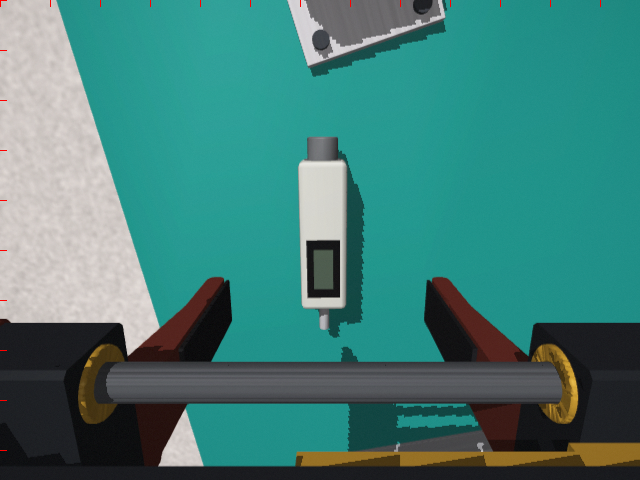

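The logger is centred and nearly upright in the view: top end at (299..346,161), bottom end at (302..346,308), button tip at (322,137) and probe tip at (324,329). The stop's near foot corners are at (309,65) and (443,18).

```bash
python3 - <<'E'
import numpy as np
from h import *
w=cam("wrist1")
f=lambda u,v,z:onz(w,u,v,z)
a=f(322.5,161,.038); b=f(324,308,.038); p=f(324,329,.019); t=f(322,137,.030)
for A,B in((a,b),(t,p)):
    d=A-B; print("mid",(A+B)/2,"len",np.linalg.norm(d[:2]),"yaw",np.degrees(np.arctan2(d[1],d[0])))
d=(t-p)[:2]/np.linalg.norm((t-p)[:2]); print("ctr from probe",p[:2]+.079*d,"from tip",t[:2]-.071*d)
print("foot corners",f(309,65,.008),f(443,18,.008), "predicted local (.055,±.05): ")
c,n=np.cos(np.radians(-81.72)),np.sin(np.radians(-81.72))
for y in(-.05,.05): print(.5368+c*.055-n*y,.2664+n*.055+c*y)
E
```

```text
mid [0.48611904 0.08740476 0.038     ] len 0.10795332206338239 yaw 80.63414517996647
mid [0.48479894 0.08149024 0.0245    ] len 0.15112633068398612 yaw 80.58286870246654
ctr from probe [0.48536128 0.08488076] from tip [0.48554557 0.08599191]
foot corners [0.49631509 0.20561655 0.008     ] [0.59197252 0.21924881 0.008     ] predicted local (.055,±.05): 
0.49524178711024136 0.20477277434924163
0.5941993989705064 0.2191738526044668
```

```bash
python3 -m jog '[[[-0.2,0,-2.5,0,0,0.005],[-0.2,0,-5,0,0,0.005],[-0.2,0,-7.5,0,0,0.005],[-0.2,0,-10,0,0,0.005],[-0.2,0,-11.8,0,0,0.005],[-0.2,0,-13,0,0,0.005],[-0.2,0,-13.5,0,0,0.005],[-0.2,0,-13.5,0,0,0.005],[-0.2,0,-13.5,0,0,0.005]]]'
python3 -m jog '[[[0,0,0,0,0,0],[0,0,0,0,0,0],[0,0,0,0,0,0],[0,0,0,0,0,0],[0,0,0,0,0,0],[0,0,0,0,0,0],[0,0,0,0,0,0],[0,0,0,0,0,0],[0,0,0,0,0,0],[0,0,0,0,0,0]]]' 1.5
```

```text
clock: 1.67
tool_pos: [0.4862, 0.0857, 0.008]
tool_rot: [[0.165, 0.986, 0.001], [0.986, -0.165, 0.0], [0.0, 0.001, -1.0]]
wrist_force: [0.1, 0.3, -0.1]
grip_width: 0.997
gripper_force: 0.0
clock: 2.5
tool_pos: [0.4849, 0.086, 0.0076]
tool_rot: [[0.164, 0.986, -0.0], [0.986, -0.164, 0.0], [-0.0, -0.0, -1.0]]
wrist_force: [-1.0, -0.8, 1.1]
grip_width: 0.385
gripper_force: 30.0
```

```bash
python3 -m jog '[[[0,0,2,0,0,0],[0,0,5,0,0,0],[0,0,8,0,0,0],[0,0,11,0,0,0],[0,0,14,0,0,0],[0,0,15,0,0,0],[0,0,15,0,0,0],[0,0,15,0,0,0]]]'
cat > plan.py <<'E'
import numpy as np
from plant import manip
from scipy.spatial.transform import Rotation as Ro
yw=np.radians(-81.72); n=np.array([np.cos(yw)*np.cos(np.radians(35)),np.sin(yw)*np.cos(np.radians(35)),np.sin(np.radians(35))])
O=np.array([.5368,.2664,.055]); lx=-n; ly=np.cross([0,0,1],lx); ly/=np.linalg.norm(ly); lz=np.cross(lx,ly)
R=np.c_[lx,-ly,-lz]
st=manip.get_state(); p=np.array(st["tool_pos"]); R0=np.array(st["tool_rot"])
print("n",n.round(3),"rotvec",Ro.from_matrix(R@R0.T).as_rotvec().round(3))
def tcp(gap): return O+n*(gap+.071)-.0114*lz
for g in(.06,.03,.01,0,-.009): print(g,((tcp(g)-p)*100).round(2))
cen=p+.0114*R0[:,2]*-1; tip=cen+.071*R0[:,0]
d=tip-O; print("tip in face x,y,z",(d@-lz).round(4),(d@ly).round(4),(d@n).round(4),"ang",np.degrees(np.arccos(-R0[:,0]@n)))
E
python3 plan.py
```

```text
clock: 3.17
tool_pos: [0.4846, 0.0859, 0.1569]
tool_rot: [[0.164, 0.986, -0.0], [0.986, -0.164, -0.0], [-0.0, -0.0, -1.0]]
wrist_force: [-0.2, 0.7, -3.3]
grip_width: 0.386
gripper_force: 30.0
n [ 0.118 -0.811  0.574] rotvec [-0.613  0.006  0.3  ]
0.06 [ 6.86  6.78 -3.61]
0.03 [ 6.51  9.21 -5.33]
0.01 [ 6.27 10.83 -6.48]
0 [ 6.15 11.64 -7.05]
-0.009 [ 6.05 12.37 -7.57]
tip in face x,y,z -0.0335 0.056 0.1497 ang 38.71460509957056
```

```bash
python3 -m jog '[[[0.9,0.8,-0.4,-0.077,0,0.038],[1.7,1.7,-0.9,-0.153,0,0.075],[2.6,2.5,-1.3,-0.23,0,0.113],[3.4,3.4,-1.8,-0.306,0.003,0.15],[4.3,4.2,-2.2,-0.383,0.003,0.188],[5.2,5.1,-2.7,-0.46,0.003,0.225],[6,5.9,-3.1,-0.536,0.006,0.263],[6.9,6.8,-3.6,-0.613,0.006,0.3],[6.9,6.8,-3.6,-0.613,0.006,0.3],[6.9,6.8,-3.6,-0.613,0.006,0.3],[6.9,6.8,-3.6,-0.613,0.006,0.3]]]'; python3 plan.py; python3 - <<'E'
from plant import manip
import cv2,numpy as np
from h import *
c=manip.camera("side"); im=c["img"][:,:,::-1]; cv2.imwrite("pics/side2.png",im)
w=manip.camera("wrist")["img"][:,:,::-1]
a=cv2.resize(im[120:280,150:310],(560,560),interpolation=cv2.INTER_CUBIC)
M=np.zeros((560,800,3),np.uint8); M[:,:560]=a; M[:180,560:]=cv2.resize(w,(240,180)); cv2.imwrite("pics/m3.png",M)
E
```

```text
clock: 4.08
tool_pos: [0.5525, 0.1532, 0.1198]
tool_rot: [[-0.12, 0.99, 0.079], [0.811, 0.144, -0.568], [-0.573, -0.004, -0.819]]
wrist_force: [-0.5, -0.4, -2.5]
grip_width: 0.386
gripper_force: 30.0
n [ 0.118 -0.811  0.574] rotvec [ 0.    -0.004  0.   ]
0.06 [0.07 0.05 0.1 ]
0.03 [-0.28  2.48 -1.62]
0.01 [-0.52  4.1  -2.77]
0 [-0.64  4.91 -3.34]
-0.009 [-0.74  5.64 -3.86]
tip in face x,y,z 0.001 0.0009 0.0597 ang 0.11510466353532396
```

View pics/m3.png

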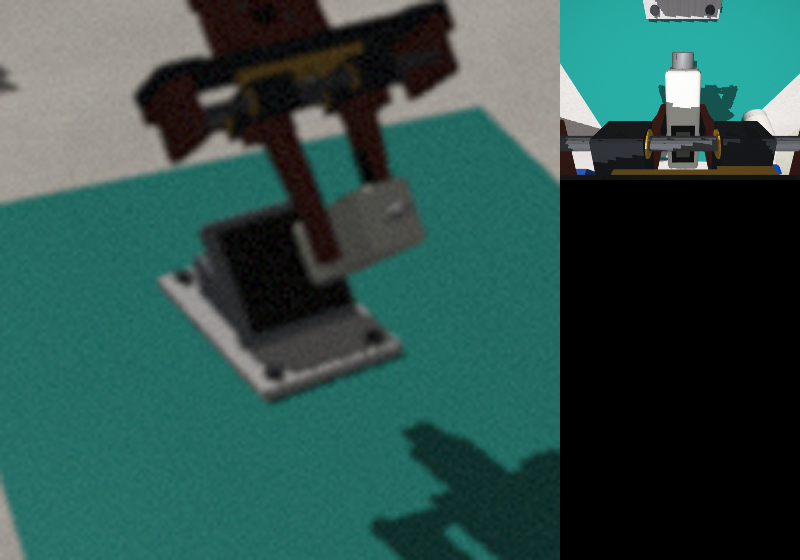

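The logger is held square in the fingers, its button aimed at the face about 60 mm away. Now I'll close to about 12 mm, then push slowly.

```bash
python3 -m jog '[[[-0.15,1,-0.7,0,0,0],[-0.3,2,-1.4,0,0,0],[-0.43,3,-2.1,0,0,0],[-0.53,3.6,-2.55,0,0,0],[-0.57,3.9,-2.75,0,0,0],[-0.57,3.9,-2.75,0,0,0],[-0.57,3.9,-2.75,0,0,0]]]'; python3 plan.py
python3 -m jog '[[[-0.03,0.24,-0.17,0,0,0],[-0.06,0.49,-0.34,0,0,0],[-0.08,0.65,-0.46,0,0,0],[-0.1,0.81,-0.57,0,0,0],[-0.12,0.97,-0.69,0,0,0],[-0.13,1.05,-0.75,0,0,0],[-0.13,1.05,-0.75,0,0,0]]]'; python3 plan.py
```

```text
clock: 4.77
tool_pos: [0.5482, 0.1932, 0.0939]
tool_rot: [[-0.119, 0.989, 0.083], [0.81, 0.145, -0.568], [-0.574, -0.0, -0.819]]
wrist_force: [-0.0, -0.0, -1.6]
grip_width: 0.383
gripper_force: 30.0
n [ 0.118 -0.811  0.574] rotvec [ 0.    -0.    -0.001]
0.06 [ 0.5  -3.95  2.69]
0.03 [ 0.15 -1.52  0.97]
0.01 [-0.09  0.1  -0.18]
0 [-0.21  0.91 -0.76]
-0.009 [-0.31  1.64 -1.27]
tip in face x,y,z -0.0008 -0.0007 0.012 ang 0.048977423861383575
clock: 5.35
tool_pos: [0.5471, 0.2031, 0.087]
tool_rot: [[-0.118, 0.99, 0.083], [0.81, 0.144, -0.568], [-0.574, 0.0, -0.819]]
wrist_force: [0.1, -1.7, -0.1]
grip_width: 0.39
gripper_force: 30.0
n [ 0.118 -0.811  0.574] rotvec [ 0.001  0.    -0.   ]
0.06 [ 0.61 -4.94  3.38]
0.03 [ 0.26 -2.5   1.66]
0.01 [ 0.02 -0.88  0.51]
0 [-0.09 -0.07 -0.06]
-0.009 [-0.2   0.66 -0.58]
tip in face x,y,z -0.0007 -0.001 -0.0001 ang 0.05768348304213464
```

Contact is about to start. I'll push 5 mm, then 1 mm per row while watching the force.

```bash
python3 -m jog '[[[-0.01,0.08,-0.06,0,0,0],[-0.02,0.16,-0.11,0,0,0],[-0.04,0.24,-0.17,0,0,0],[-0.05,0.32,-0.23,0,0,0],[-0.06,0.41,-0.29,0,0,0],[-0.07,0.49,-0.34,0,0,0],[-0.07,0.49,-0.34,0,0,0],[-0.07,0.49,-0.34,0,0,0]]]'; python3 plan.py|tail -1
python3 -m jog '[[[-0.01,0.08,-0.06,0,0,0],[-0.02,0.16,-0.11,0,0,0],[-0.02,0.16,-0.11,0,0,0],[-0.02,0.16,-0.11,0,0,0]]]'; python3 plan.py|tail -1
```

```text
clock: 6.02
tool_pos: [0.5463, 0.2085, 0.0831]
tool_rot: [[-0.118, 0.99, 0.083], [0.811, 0.144, -0.567], [-0.573, 0.0, -0.819]]
wrist_force: [-0.4, -2.2, 0.7]
grip_width: 0.385
gripper_force: 30.0
tip in face x,y,z -0.0008 -0.001 -0.0069 ang 0.024259610115789396
clock: 6.35
tool_pos: [0.546, 0.2101, 0.082]
tool_rot: [[-0.118, 0.99, 0.083], [0.811, 0.144, -0.567], [-0.573, 0.0, -0.819]]
wrist_force: [1.2, -4.4, 0.7]
grip_width: 0.386
gripper_force: 30.0
tip in face x,y,z -0.0008 -0.001 -0.0088 ang 0.02307383046911302
```

```bash
python3 -m jog '[[[-0.01,0.08,-0.06,0,0,0],[-0.02,0.16,-0.11,0,0,0],[-0.04,0.24,-0.17,0,0,0],[-0.04,0.24,-0.17,0,0,0],[-0.04,0.24,-0.17,0,0,0]]]'; python3 plan.py|tail -1
python3 -m jog '[[[-0.01,0.08,-0.06,0,0,0],[-0.02,0.16,-0.11,0,0,0],[-0.02,0.16,-0.11,0,0,0],[-0.02,0.16,-0.11,0,0,0]]]'; python3 plan.py|tail -1
```

```text
clock: 6.77
tool_pos: [0.546, 0.2105, 0.082]
tool_rot: [[-0.118, 0.99, 0.083], [0.808, 0.144, -0.571], [-0.577, -0.0, -0.817]]
wrist_force: [1.8, -8.2, 7.2]
grip_width: 0.387
gripper_force: 30.0
tip in face x,y,z -0.0007 -0.001 -0.0092 ang 0.23124800258177836
clock: 7.1
tool_pos: [0.5459, 0.2106, 0.082]
tool_rot: [[-0.117, 0.99, 0.083], [0.807, 0.144, -0.573], [-0.579, -0.0, -0.815]]
wrist_force: [1.5, -12.9, 12.5]
grip_width: 0.386
gripper_force: 30.0
tip in face x,y,z -0.0006 -0.001 -0.0093 ang 0.412621163026714
```

The force is about 19 N and stiff, well above the 5 N yield, so the button is at its stop. Now I'll back off.

```bash
python3 -m jog '[[[0.05,-0.4,0.3,0,0,0],[0.15,-1.2,0.85,0,0,0],[0.3,-2.4,1.7,0,0,0],[0.5,-3.7,2.6,0,0,0],[0.7,-5,3.5,0,0,0],[1,-7,5,0,0,0],[1,-7,5,0,0,0],[1,-7,5,0,0,0]]]'; python3 plan.py|tail -1; python3 - <<'E'
import numpy as np,cv2
from plant import manip
from scipy.spatial.transform import Rotation as Ro
from scipy.optimize import least_squares as L
from h import *
s,sc=cam("side0"),cam("scene0"); D=lambda x,y:(255+x/5,290+y/5)
P=[(s,(-.1,.055),D(42,243)),(s,(.1,.055),D(562,45)),(s,(.1,-.055),D(745,245)),(s,(-.097,-.052),D(180,495))]
f=lambda p:np.concatenate([proj(c,[p[0]+np.cos(p[2])*l[0]-np.sin(p[2])*l[1],p[1]+np.sin(p[2])*l[0]+np.cos(p[2])*l[1],.024])[0]-u for c,l,u in P])
r=L(f,[.56,-.19,0]); print("tray",r.x,f(r.x).round(1))
t=r.x[2]; st=manip.get_state(); R0=np.array(st["tool_rot"]); p=np.array(st["tool_pos"])
for nm,a in(("+x",t),("-x",t+np.pi)):
    x=np.array([np.cos(a),np.sin(a),0]);z=np.array([0,0,-1.]);R=np.c_[x,np.cross(z,x),z]
    print(nm,Ro.from_matrix(R@R0.T).as_rotvec().round(3))
x=np.array([np.cos(np.radians(98.28)),np.sin(np.radians(98.28)),0]);R=np.c_[x,np.cross(z,x),z]
print("level",Ro.from_matrix(R@R0.T).as_rotvec().round(3),"q",np.round(st["q"],1), "to tray",(np.r_[r.x[:2],.16]-p)*100)
w=manip.camera("wrist"); cv2.imwrite("pics/w4.png",w["img"][80:400,160:480,::-1])
c=manip.camera("scene"); cv2.imwrite("pics/scene4.png",c["img"][:,:,::-1])
E
```

```text
clock: 7.77
tool_pos: [0.556, 0.1428, 0.1306]
tool_rot: [[-0.115, 0.99, 0.083], [0.812, 0.142, -0.566], [-0.572, 0.002, -0.82]]
wrist_force: [0.2, 0.5, -2.3]
grip_width: 0.385
gripper_force: 30.0
tip in face x,y,z -0.0017 -0.0014 0.0748 ang 0.1806813980485105
tray [ 0.55576964 -0.18868318  0.03220871] [-1.7  0.  -0.6 -0.4  0.8  1.5  1.3 -1.2]
+x [ 0.527 -0.439 -1.623]
-x [0.426 0.511 1.412]
level [0.603 0.089 0.003] q [ 28.2  33.1  90.7 -34.3  72.8  35.4] to tray [-1.93296527e-02 -3.31463289e+01  2.94161057e+00]
```

View pics/w4.png

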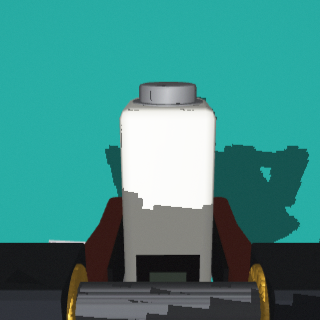

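The button shows only as a low rim (about 160 to 200, 95), so it is pushed in. Next I'll level the logger, then swing it to the tray, keeping high.

```bash
python3 -m jog '[[[0,-1.5,1,0.1,0.015,0],[0,-3,2,0.2,0.03,0],[0,-4.5,3,0.3,0.045,0],[0,-6,4,0.4,0.06,0],[0,-7.5,5,0.5,0.075,0],[0,-9,5.5,0.603,0.089,0.003],[0,-9,5.5,0.603,0.089,0.003],[0,-9,5.5,0.603,0.089,0.003]]]'
python3 -m jog '[[[0,-1.5,0,0,0,-0.11],[0,-3,0,0,0,-0.22],[0,-4.5,0,0,0,-0.33],[0,-6,0,0,0,-0.44],[0,-7.5,0,0,0,-0.55],[0,-9,0,0,0,-0.66],[0,-10.5,0,0,0,-0.77],[0,-12,0,0,0,-0.88],[0,-12,0,0,0,-0.88],[0,-12,0,0,0,-0.88]]]'
```

```text
clock: 8.53
tool_pos: [0.5558, 0.0512, 0.1844]
tool_rot: [[-0.142, 0.99, 0.0], [0.99, 0.142, -0.002], [-0.002, -0.0, -1.0]]
wrist_force: [0.1, 0.4, -2.7]
grip_width: 0.39
gripper_force: 30.0
clock: 9.37
tool_pos: [0.555, -0.0644, 0.1833]
tool_rot: [[0.666, 0.746, -0.003], [0.746, -0.666, -0.001], [-0.003, -0.002, -1.0]]
wrist_force: [0.8, 0.4, -2.7]
grip_width: 0.387
gripper_force: 30.0
```

```bash
python3 -m jog '[[[0,-1.5,0,0,0,-0.1],[0,-3.1,0,0,0,-0.2],[0,-4.6,0,0,0,-0.3],[0,-6.2,0,0,0,-0.4],[0,-7.7,0,0,0,-0.5],[0,-9.3,0,0,0,-0.61],[0,-10.8,0,0,0,-0.71],[0,-12.4,0,0,0,-0.81],[0,-12.4,0,0,0,-0.81],[0,-12.4,0,0,0,-0.81],[0,-12.4,0,0,0,-0.81]]]'
python3 -m jog '[[[0,0,-3,0,0,0],[0,0,-6,0,0,0],[0,0,-9,0,0,0],[0,0,-11,0,0,0],[0,0,-12,0,0,0],[0,0,-12,0,0,0],[0,0,-12,0,0,0]]]'
python3 - <<'E'
import numpy as np,cv2
from plant import manip
M=np.zeros((480,800,3),np.uint8)
a=manip.camera("side")["img"][250:410,230:430,::-1]; b=manip.camera("scene")["img"][220:380,150:350,::-1]
M[:320,:400]=cv2.resize(a,(400,320),interpolation=2);M[:320,400:]=cv2.resize(b,(400,320),interpolation=2)
cv2.imwrite("pics/m5.png",M[:320])
E
```

```text
clock: 10.28
tool_pos: [0.5553, -0.188, 0.1838]
tool_rot: [[0.999, 0.033, -0.002], [0.033, -0.999, 0.001], [-0.002, -0.001, -1.0]]
wrist_force: [0.1, -0.2, -2.2]
grip_width: 0.383
gripper_force: 30.0
clock: 10.87
tool_pos: [0.5557, -0.1892, 0.0645]
tool_rot: [[1.0, 0.03, -0.001], [0.03, -1.0, 0.0], [-0.001, -0.0, -1.0]]
wrist_force: [-0.8, -0.3, -1.8]
grip_width: 0.386
gripper_force: 30.0
```

View pics/m5.png

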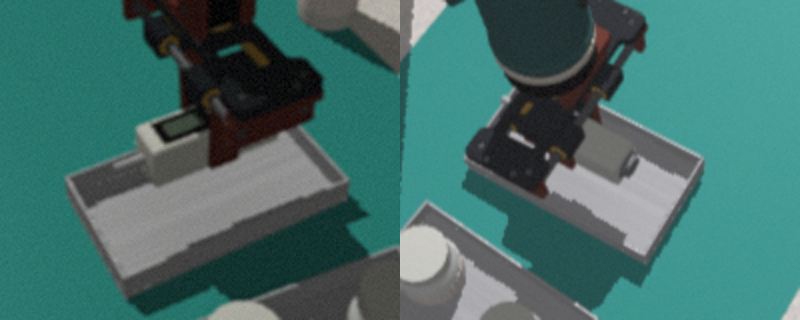

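The logger is level above the tray and parallel to it, display up. I'll lower it slowly onto the floor.

```bash
python3 -m jog '[[[0,0,-1.5,0,0,0],[0,0,-3,0,0,0],[0,0,-4,0,0,0],[0,0,-4.7,0,0,0],[0,0,-5,0,0,0],[0,0,-5.2,0,0,0],[0,0,-5.2,0,0,0],[0,0,-5.2,0,0,0]]]'
python3 -m jog '[[[0,0,-0.05,0,0,0],[0,0,-0.1,0,0,0],[0,0,-0.15,0,0,0],[0,0,-0.2,0,0,0],[0,0,-0.2,0,0,0],[0,0,-0.2,0,0,0]]]'
```

```text
clock: 11.63
tool_pos: [0.5559, -0.1902, 0.0128]
tool_rot: [[1.0, 0.029, -0.0], [0.029, -1.0, -0.0], [-0.0, 0.0, -1.0]]
wrist_force: [-0.6, -0.9, -2.9]
grip_width: 0.386
gripper_force: 30.0
clock: 12.13
tool_pos: [0.5556, -0.1901, 0.0107]
tool_rot: [[1.0, 0.029, -0.001], [0.029, -1.0, -0.0], [-0.001, 0.0, -1.0]]
wrist_force: [-1.1, -0.0, 1.1]
grip_width: 0.381
gripper_force: 30.0
```

The logger is touching: the vertical force rose from -2.9 to 1.1 N at the expected height. I'll open to 5 cm only, so the fingers clear the tray walls, then withdraw.

```bash
python3 -m jog '[[[0,0,0,0,0,0],[0,0,0,0,0,0],[0,0,0,0,0,0],[0,0,0,0,0,0],[0,0,0,0,0,0],[0,0,0,0,0,0]]]' 5.2
python3 -m jog '[[[0,0,0.5,0,0,0],[0,0,1.5,0,0,0],[0,0,3,0,0,0],[0,0,6,0,0,0],[0,0,9,0,0,0],[0,2,12,0,0,0],[0,5,15,0,0,0],[0,8,16,0,0,0],[0,11,16,0,0,0],[0,14,16,0,0,0],[0,14,16,0,0,0],[0,14,16,0,0,0]]]'
python3 - <<'E'
import numpy as np,cv2
from plant import manip
M=np.zeros((320,800,3),np.uint8)
a=manip.camera("side")["img"][250:410,230:430,::-1]; b=manip.camera("scene")["img"][220:380,150:350,::-1]
M[:,:400]=cv2.resize(a,(400,320),interpolation=2);M[:,400:]=cv2.resize(b,(400,320),interpolation=2)
cv2.imwrite("pics/m6.png",M)
E
```

```text
clock: 12.63
tool_pos: [0.5555, -0.19, 0.0103]
tool_rot: [[1.0, 0.029, -0.001], [0.029, -1.0, -0.0], [-0.001, -0.0, -1.0]]
wrist_force: [-0.9, -0.9, 0.1]
grip_width: 0.585
gripper_force: 0.0
clock: 13.63
tool_pos: [0.5554, -0.0487, 0.1714]
tool_rot: [[1.0, 0.032, -0.0], [0.032, -1.0, -0.0], [-0.0, 0.0, -1.0]]
wrist_force: [1.1, -0.4, 0.7]
grip_width: 0.593
gripper_force: 0.0
```

View pics/m6.png

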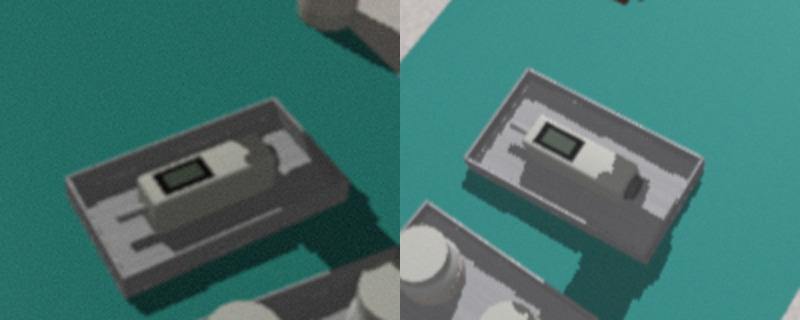

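The logger lies flat, lengthwise and centred in the tray, display up, and the gripper is clear.

```bash
python3 -c "
from plant import manip
print(manip.hand_in())"
```

```text
the job is handed in; nothing more can be done
None
```

I pressed the logger's button fully in against the sloping stop, at about 19 N and square to within half a degree. I then laid it flat, display up and lengthwise, in the empty tray, let go, and handed the job in at about 14 s; the hand-in returned no verdict.

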